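# Lay out the preserve display on the marble slab

## Task

Lay out the little counter display on the marble slab: stand the red jam jar in the middle of the dark slate mat with the small honey jar centred on top of its lid, and stand the sugar shaker in the middle of the cork mat. Stand the price card on the slab midway between the two mats, in line with them and squarely facing the slab's front edge. Keep everything upright and leave the bell and the pastry where they are.

Things in the scene. Friction and masses are not known exactly. Their poses are not given: they have to be found in the camera images.
- slab: White marble slab lying on the counter, fixed, 160 (x) x 340 (y) x 12 mm high. Origin: centre of its underside; x points from its front (robot side) edge to its back edge, y to the left along it, z up. The mats lie on it at x = +25 mm, y = +110 and -110 mm (which is which varies), so midway between them is x = +25, y = 0 mm.
- slate_mat: Round dark slate-black mat, 90 mm in diameter, 5 mm thick, fixed on the slab. Origin at the centre of its underside (12 mm above the counter), z up; its top is at z = 5 mm.
- cork_mat: Round brown cork mat, 90 mm in diameter, 5 mm thick, fixed on the slab. Origin at the centre of its underside (12 mm above the counter), z up; its top is at z = 5 mm.
- jam_jar: Loose round jar of dark red jam with a paper label band and a flat white screw lid: 60 mm in diameter, 80 mm high, about 0.3 kg. Origin at the centre of its underside, z up. The sides are straight up to 60 mm; the lid (top 14 mm) is 58 mm wide and flat.
- honey_jar: Loose small round jar of amber-yellow honey with a paper label band and a flat yellow brass lid: 48 mm in diameter, 56 mm high, about 0.12 kg. Origin at the centre of its underside, z up. Sides straight up to 36 mm; the lid (top 14 mm) is 46 mm wide.
- sugar_shaker: Loose round sugar shaker, pale grey and white (the one near the robot; another far back on the counter is scenery): 44 mm in diameter, 90 mm high, about 0.1 kg. Origin at the centre of its underside, z up. Above 66 mm it narrows to 34 mm. Its foot is slightly rounded: at rest it may lean 0.04 rad.
- price_card: Loose cream price card in a wooden block, 0.04 kg. Block 28 (x) x 50 (y) x 18 mm high: grip it across x from above. Above it a 2 mm thick card, 90 mm wide (y), leans back 0.25 rad from x = -3 to x = +11 mm, top 63 mm high. Origin: centre of the block's underside; the printed face looks to -x (at the start roughly at the robot), y runs along the card, z up.
- bell: Bystander: brass counter bell on a black foot, 84 mm in diameter, 61 mm high. Origin at the centre of its underside. Loose; not to be moved.
- swirl: Bystander: round golden pastry swirl, 94 x 90 x 32 mm high. Origin at the centre of its underside. Loose; not to be moved.

How it is judged:
By the outcome, as a careful person would: the job done as asked, in the order asked, and still so for the second after the job is handed in, with the robot touching nothing.
It also fails if it takes over 112 s, if anything falls off the work surface, if the arm or the gripper's body presses on something with over 40 N, if the wrist force passes 120 N, or if a joint passes its speed limit or range.

## Robot

A 6-joint arm with a two-finger parallel gripper is mounted at the origin on a cart in front of the work surface, level with it; the furniture and walls round the work are solid. World frame = base frame: x ahead of the robot, y to its left, z up, the work surface at z = 0. Lengths are in m, angles in rad, forces in N, time in s.
With the tool pointing down it reaches from about 0.3 to 0.875 m from the base axis. Payload 6.4 kg.
Tool frame: the origin (TCP) lies between the finger pads; the fingertips stand 22 mm ahead of it and the grasp point (between the pads) lies 3 mm ahead of it; z points along the fingers, y is the line along which they close (so a half turn about z gives the same grasp; the last joint's range is limited). The gripper opens to 88 mm and grips with 3 to 60 N. Pads are 18 mm wide; open, the fingers measure 123 mm over their backs; the gripper's body (75 mm by 187 mm) begins 45 mm behind the grasp point.
Start: joints at [1.026, 0.181, 1.607, -0, 1.354, -0.206], TCP at [0.191, 0.542, 0.261] pointing down, gripper open.
Joint ranges: [-2.99, 2.99], [-0.89, 2.07], [0.3, 2.58], [-1.14, 4.28], [0, 2.63], [-3.12, 3.12]. Speed limits (rad/s): [2.57, 2.57, 3.01, 3.14, 3.14, 3.14].

## Interface

Orientations are given as a unit quaternion [x, y, z, w].
In Python, from cell import bot, camera, workorder, spotter gives the robot as it stands.
- The arm moves only by the tool drive_tool, never from a script. Its argument "deltas" is a list of rows, each an object with "linear": the shift along the tool's x, y, z in m, a list of three; "delta_rot": the turn, a rotation vector about the tool's x, y, z in degrees, a list of three; "claw": the finger opening in m, from 0 to 0.0881. In form: [{"linear": [x, y, z], "delta_rot": [wx, wy, wz], "claw": claw}, ...]. A call has 1 to 20 rows; each row is the pose to reach, as a shift and turn from the pose commanded when the call began, along the tool's axes at that moment; what a row does not reach only later rows make up. A row lasts 1/10 s, in which the tool goes at most 50 mm and 8.59 degrees, less where a joint would pass 70% of its speed; a pose out of reach is approached as far as the arm can. A call with a gripper value outside its range is refused whole. The fingers move at their own pace and stop on an object; "force" is the grip in N (left out, the last holds). Time passes only in rows, so rows that repeat a pose let the fingers close. It gives the time, the measured TCP pose, the force, the opening and the grip force at its end, in the units of the state.
- bot.state(): the state, without advancing time (a new reading comes with each control period).
- camera(name): name is "scene" or "top" or "wrist"; returns a dict with "color" (420x560x3 uint8, red, green, blue), "depth" (420x560 float32, m along the optical axis (not along the pixel's ray), 0 where there is no reading), "intrinsics" (3x3 intrinsics, pixels), "cam_to_world" (4x4, takes a point from camera to world coordinates). Camera axes: x right, y up, looking along -z (the intrinsics and any distortion apply to the point x, -y, -z); pixel columns grow to the right and rows downward; lengths in m; the calibration is good to about 2 mm. A picture is of the moment at which its call begins.
- workorder.close_job(): hands the job in; it is judged then, once.
Trained networks look in a picture, given as the dict that the camera call returned (one of the last four; its "shot" number tells which), for a name from the list of things; names that differ only in an ending like _2 or _b are one class to them, and where a whole thing is asked for, a point or a joint stands for the part that bears it (a point fixed in the world has none). Each returns a list of dicts, best first, with "conf" (0 to 1); they miss things now and then, are a little off and sometimes report something else, mostly with a low value. They report only what shows in the picture. A call takes as long as a camera call.
- spotter.recognise(picture, query): "position" ([x, y, z] in m, in world coordinates, good to about 4 mm: the middle of the surface that is visible of it).
- spotter.silhouettes(picture, query): "mask" (420x560 bool, what is visible of it).
- spotter.spot_point(picture, query): "position" ([x, y, z] in m, in world coordinates, good to about 4 mm: a listed point, or the origin of a listed thing).
The state is a dict: "clock": time; "joints": joint angles; "qd": joint speeds; "joint_torque": joint torques, N m; "tool_pos": TCP position; "tool_rot": TCP orientation; "ft_force": force on the tool from outside, world axes, zero at the start; "torque": the same for the moment, N m; "gripper_width": finger opening in m; "grasp_force": force on a finger pad.
Only numpy, scipy, OpenCV 4.12 (cv2) and the standard library are available. Lean on these libraries where they do the work, as an engineer would, in place of code of your own. Each camera call takes 0.05 s, during which the arm holds its last target. There are 200 camera calls.

## Working session

There is one attempt and no reset: what is moved stays moved. The work goes in short steps, Python scripts to look and compute and a tool call to move; the robot and the scene stay as the last step left them, time stands still between calls to the robot, and variables do not carry over. Pictures are saved under pics/ and viewed, at most 14 in all, crops included, and the job is handed in when it is done.

Besides the shell and the picture viewer there is one more tool, called after "Emit:" as name(argument=value, ...) on one line, values as JSON. drive_tool: Moves the arm, as the interface text tells. Its arguments: {"type":"object","properties":{"deltas":{"type":"array","items":{"type":"object","properties":{"linear":{"type":"array","items":{"type":"number"}},"delta_rot":{"type":"array","items":{"type":"number"}},"claw":{"type":"number"}}}},"force":{"type":"number"}},"required":["deltas"]}

```bash
ls; mkdir -p pics; cat > h.py <<'E'
from cell import bot, camera, workorder, spotter
import numpy as np, cv2
from scipy.spatial.transform import Rotation as R
def save(p,n,crop=None):
    im=p["color"][:,:,::-1]
    if crop: im=cv2.resize(im[crop[1]:crop[3],crop[0]:crop[2]],None,fx=2,fy=2)
    cv2.imwrite("pics/"+n+".png",im)
def cloud(p):
    d=p["depth"];K=p["intrinsics"];v,u=np.mgrid[:d.shape[0],:d.shape[1]]
    c=np.stack([(u-K[0,2])/K[0,0]*d,-(v-K[1,2])/K[1,1]*d,-d,np.ones_like(d)],-1)
    return (c@np.array(p["cam_to_world"]).T)[...,:3]
def rel(target,yaw_tool_y=None):
    "tool-axis shift from current pose to world target TCP"
    s=bot.state();return R.from_quat(s["tool_rot"]).inv().apply(np.array(target)-s["tool_pos"])
E
python3 - <<'E'
from h import *
np.set_printoptions(precision=4,suppress=True)
s=bot.state();print(s["clock"],s["tool_pos"],R.from_quat(s["tool_rot"]).as_matrix())
names="slab slate_mat cork_mat jam_jar honey_jar sugar_shaker price_card bell swirl".split()
for c in ["top","scene"]:
    p=camera(c);save(p,c+"0");C=cloud(p)
    for n in names:
        r=spotter.spot_point(p,n)[:2]; m=spotter.silhouettes(p,n)[:1]
        o=[(np.round(x["position"],4),round(x["conf"],2)) for x in r]
        e=None
        if m:
            q=C[m[0]["mask"]&(p["depth"]>0)];z=np.percentile(q[:,2],95);t=q[abs(q[:,2]-z)<.006]
            (cx,cy),rad=cv2.minEnclosingCircle(t[:,:2].astype(np.float32))
            e=(round(m[0]["conf"],2),len(q),round(z,4),np.round([cx,cy,rad],4),t.mean(0))
        print(c,n,o,e)
E
```

```text
pics
0.0 [0.1908 0.5419 0.2598] [[-0.9431  0.3324 -0.0009]
 [ 0.3324  0.9431 -0.0015]
 [ 0.0004 -0.0017 -1.    ]]
top slab [(array([ 0.6065, -0.0039, -0.0015]), 0.6)] (0.98, 4395, np.float64(0.017), array([ 0.6043, -0.0075,  0.1819]), array([ 0.5945, -0.009 ,  0.0139]))
top slate_mat [(array([ 0.6397, -0.1107,  0.0083]), 0.68)] (0.81, 670, np.float64(0.0221), array([ 0.6407, -0.1123,  0.0449]), array([ 0.6407, -0.1116,  0.0189]))
top cork_mat [(array([0.6161, 0.1083, 0.0136]), 0.71)] (0.75, 686, np.float64(0.0219), array([0.619 , 0.1053, 0.0449]), array([0.6195, 0.1068, 0.0188]))
top jam_jar [(array([ 0.5194, -0.2554,  0.0019]), 0.86)] (0.57, 471, np.float64(0.0839), array([ 0.5148, -0.255 ,  0.0293]), array([ 0.514 , -0.2547,  0.0811]))
top honey_jar [(array([ 0.4083, -0.3041, -0.0019]), 0.53)] (0.6, 286, np.float64(0.0602), array([ 0.4041, -0.3036,  0.0228]), array([ 0.4045, -0.304 ,  0.0574]))
top sugar_shaker [(array([0.5597, 0.3345, 0.0006]), 0.76)] (0.47, 210, np.float64(0.0916), array([0.5524, 0.333 , 0.0144]), array([0.5528, 0.3336, 0.0892]))
top price_card [(array([ 0.4351, 
[... 1346 characters left out ...]
)] (0.51, 276, np.float64(0.0856), array([0.5508, 0.3283, 0.0149]), array([0.5506, 0.3267, 0.0841]))
scene price_card [(array([0.4398, 0.0468, 0.002 ]), 0.74), (array([0.6208, 0.1093, 0.0084]), 0.22)] (0.62, 449, np.float64(0.0599), array([0.4421, 0.0447, 0.0437]), array([0.4424, 0.0408, 0.0586]))
scene bell [(array([ 0.6449, -0.1095,  0.0074]), 0.75), (array([ 0.4365, -0.1508,  0.0013]), 0.7)] (0.96, 829, np.float64(0.0473), array([ 0.4367, -0.1574,  0.026 ]), array([ 0.4354, -0.1593,  0.0443]))
scene swirl [(array([ 0.437 ,  0.2221, -0.0011]), 0.63), (array([ 0.602 , -0.0052, -0.0014]), 0.18)] (0.67, 588, np.float64(0.0302), array([0.4381, 0.2156, 0.0432]), array([0.436 , 0.2126, 0.0274]))
```

View pics/top0.png

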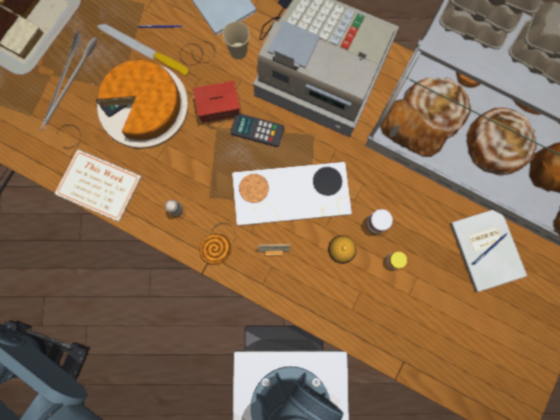

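View pics/scene0.png

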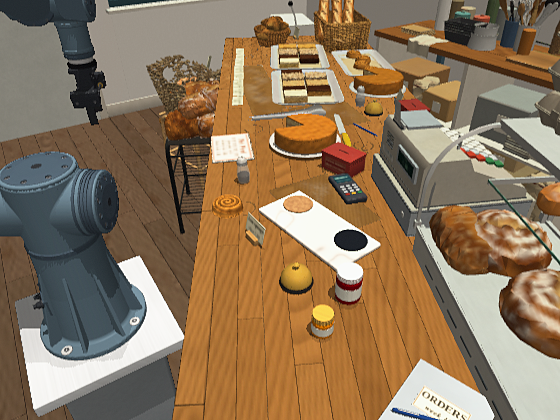

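Slab is centred in both views, with slate on its right end (top view 327,181), cork on its left (255,188), card at (274,248), shaker at (173,208), jam at (380,222) and honey at (398,260). Next: exact slab and card yaw, plus tall obstacles.

```bash
python3 - <<'E'
from h import *
np.set_printoptions(precision=4,suppress=True)
p=camera("top");C=cloud(p)
for n in["slab","price_card"]:
    q=C[spotter.silhouettes(p,n)[0]["mask"]]
    if n=="price_card":
        for lo,hi in[(.05,.08),(.003,.024)]:
            t=q[(q[:,2]>lo)&(q[:,2]<hi)][:,:2];print(n,len(t),t.mean(0),np.linalg.svd(t-t.mean(0))[2][0],cv2.minAreaRect(t.astype(np.float32)))
    else:
        t=q[(q[:,2]>.006)&(q[:,2]<.022)][:,:2];print(n,cv2.minAreaRect(t.astype(np.float32)))
tall=C[(C[...,2]>.1)&(C[...,0]>.3)&(C[...,0]<.95)&(abs(C[...,1])<.5)]
for y in np.arange(-.45,.45,.05):
    t=tall[abs(tall[:,1]-y)<.025]
    if len(t):print(round(y,2),t[:,0].min(),t[np.argmin(t[:,0])],t[:,2].max())
E
```

```text
slab ((0.6054033637046814, -0.005315437912940979), (0.16312213242053986, 0.34335842728614807), 5.793057441711426)
price_card 54 [0.4428 0.0468] [ 0.0091 -1.    ] ((0.44194674491882324, 0.044873129576444626), (0.004870678298175335, 0.08146381378173828), 0.21749164164066315)
price_card 91 [0.429  0.0471] [-0.0003 -1.    ] ((0.4281117916107178, 0.04630687087774277), (0.08100844919681549, 0.012183932587504387), 89.88206481933594)
-0.45 0.6142688376392429 [ 0.6143 -0.472   0.1006] 0.5697376429386648
-0.4 0.6394990685220977 [ 0.6395 -0.4247  0.103 ] 0.5607756838824448
-0.35 0.6719303467170954 [ 0.6719 -0.3708  0.1005] 0.49901015023149664
-0.3 0.6952023513744093 [ 0.6952 -0.3209  0.1003] 0.37278229017762254
-0.25 0.7212812387409804 [ 0.7213 -0.2735  0.1009] 0.354616919016574
-0.2 0.7440267331976022 [ 0.744  -0.2226  0.103 ] 0.2726221577974688
-0.15 0.7849773825133747 [ 0.785  -0.1695  0.1042] 0.2695372928470843
-0.1 0.8067800023638945 [ 0.8068 -0.1218  0.1014] 0.2409786720089926
-0.05 0.8279555960383198 [ 0.828  -0.0706  0.1005] 0.25230488497813486
-0.0 0.8550706639645078 [ 0.8551 -0.0221  0.1003] 0.30987344993439003
0.05 0.3061274035062656 [0.3061 0.0493 1.3919] 1.3919200339876783
0.1 0.8968989885688314 [0.8969 0.0787 0.101 ] 0.23696938700438674
```

Emit:
drive_tool(deltas=[{"linear": [0, 0, 0], "delta_rot": [0, 0, 8], "claw": 0.088}, {"linear": [0, 0, 0], "delta_rot": [0, 0, 16], "claw": 0.088}, {"linear": [0, 0, 0], "delta_rot": [0, 0, 24], "claw": 0.088}, {"linear": [0, 0, 0], "delta_rot": [0, 0, 32], "claw": 0.088}, {"linear": [0, 0, 0], "delta_rot": [0, 0, 40], "claw": 0.088}, {"linear": [0, 0, 0], "delta_rot": [0, 0, 48], "claw": 0.088}, {"linear": [0, 0, 0], "delta_rot": [0, 0, 56], "claw": 0.088}, {"linear": [0, 0, 0], "delta_rot": [0, 0, 64.8], "claw": 0.088}, {"linear": [0, 0, 0], "delta_rot": [0, 0, 64.8], "claw": 0.088}])

```text
clock: 2.95
tool_pos: [0.1911, 0.5423, 0.2607]
tool_rot: [0.671, 0.741, -0.0, 0.0]
ft_force: [-0.4, 0.5, 0.2]
gripper_width: 0.088
grasp_force: 0.0
```

```bash
python3 - <<'E'
from h import *
print(rel([.5145,-.2555,.20]))
E
```

```text
[-0.82600372  0.24254637  0.06072982]
```

Emit:
drive_tool(deltas=[{"linear": [-0.04, 0.012, 0.003], "claw": 0.088}, {"linear": [-0.085, 0.025, 0.006], "claw": 0.088}, {"linear": [-0.13, 0.038, 0.01], "claw": 0.088}, {"linear": [-0.175, 0.051, 0.013], "claw": 0.088}, {"linear": [-0.22, 0.065, 0.016], "claw": 0.088}, {"linear": [-0.265, 0.078, 0.02], "claw": 0.088}, {"linear": [-0.31, 0.091, 0.023], "claw": 0.088}, {"linear": [-0.355, 0.104, 0.026], "claw": 0.088}, {"linear": [-0.4, 0.117, 0.029], "claw": 0.088}, {"linear": [-0.445, 0.131, 0.033], "claw": 0.088}, {"linear": [-0.49, 0.144, 0.036], "claw": 0.088}, {"linear": [-0.535, 0.157, 0.039], "claw": 0.088}, {"linear": [-0.58, 0.17, 0.043], "claw": 0.088}, {"linear": [-0.625, 0.184, 0.046], "claw": 0.088}, {"linear": [-0.67, 0.197, 0.049], "claw": 0.088}, {"linear": [-0.715, 0.21, 0.053], "claw": 0.088}, {"linear": [-0.76, 0.223, 0.056], "claw": 0.088}, {"linear": [-0.8, 0.235, 0.059], "claw": 0.088}, {"linear": [-0.826, 0.2425, 0.061], "claw": 0.088}, {"linear": [-0.826, 0.2425, 0.061], "claw": 0.088}])

```text
invalid input at $.deltas[0]: expected keys linear, delta_rot, claw
```

```bash
cat >> h.py <<'E'
def top(p,n,h,r):
    "centre of the flat top of a round thing: robust circle from cloud at height h"
    C=cloud(p);m=spotter.silhouettes(p,n)
    out=[]
    for k in m[:1]:
        q=C[k["mask"]&(p["depth"]>0)];t=q[abs(q[:,2]-h)<.006][:,:2].astype(np.float32)
        if len(t)>20:
            (a,b),rr=cv2.minEnclosingCircle(t);out=[round(k["conf"],2),np.round([a,b,rr],4),np.round(t.mean(0),4),len(t)]
    return out
E
python3 - <<'E'
from h import *
p=camera("wrist");save(p,"w1");print(bot.state()["tool_pos"])
print(top(p,"jam_jar",.08,.029),top(p,"honey_jar",.056,.023),top(p,"slate_mat",.017,.045))
E
```

```text
[0.19109948 0.54233838 0.26072224]
[] [] []
```

View pics/w1.png

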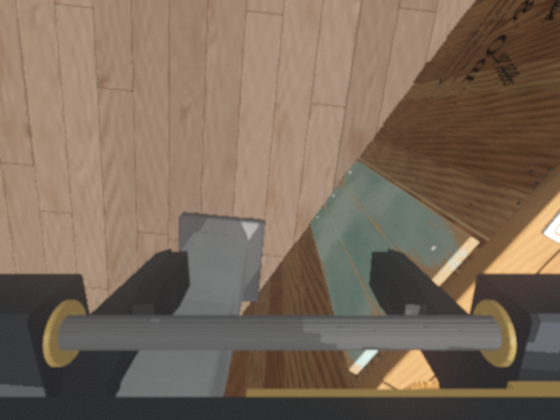

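The move was refused because delta_rot is required. The picture only shows the floor and the fingers (row ~330).

Emit:
drive_tool(deltas=[{"linear": [-0.04, 0.012, 0.003], "delta_rot": [0, 0, 0], "claw": 0.088}, {"linear": [-0.085, 0.025, 0.006], "delta_rot": [0, 0, 0], "claw": 0.088}, {"linear": [-0.13, 0.038, 0.01], "delta_rot": [0, 0, 0], "claw": 0.088}, {"linear": [-0.175, 0.051, 0.013], "delta_rot": [0, 0, 0], "claw": 0.088}, {"linear": [-0.22, 0.065, 0.016], "delta_rot": [0, 0, 0], "claw": 0.088}, {"linear": [-0.265, 0.078, 0.02], "delta_rot": [0, 0, 0], "claw": 0.088}, {"linear": [-0.31, 0.091, 0.023], "delta_rot": [0, 0, 0], "claw": 0.088}, {"linear": [-0.355, 0.104, 0.026], "delta_rot": [0, 0, 0], "claw": 0.088}, {"linear": [-0.4, 0.117, 0.029], "delta_rot": [0, 0, 0], "claw": 0.088}, {"linear": [-0.445, 0.131, 0.033], "delta_rot": [0, 0, 0], "claw": 0.088}, {"linear": [-0.49, 0.144, 0.036], "delta_rot": [0, 0, 0], "claw": 0.088}, {"linear": [-0.535, 0.157, 0.039], "delta_rot": [0, 0, 0], "claw": 0.088}, {"linear": [-0.58, 0.17, 0.043], "delta_rot": [0, 0, 0], "claw": 0.088}, {"linear": [-0.625, 0.184, 0.046], "delta_rot": [0, 0, 0], "claw": 0.088}, {"linear": [-0.67, 0.197, 0.049], "delta_rot": [0, 0, 0], "claw": 0.088}, {"linear": [-0.715, 0.21, 0.053], "delta_rot": [0, 0, 0], "claw": 0.088}, {"linear": [-0.76, 0.223, 0.056], "delta_rot": [0, 0, 0], "claw": 0.088}, {"linear": [-0.8, 0.235, 0.059], "delta_rot": [0, 0, 0], "claw": 0.088}, {"linear": [-0.826, 0.2425, 0.061], "delta_rot": [0, 0, 0], "claw": 0.088}, {"linear": [-0.826, 0.2425, 0.061], "delta_rot": [0, 0, 0], "claw": 0.088}])

```text
clock: 5.15
tool_pos: [0.5162, -0.2583, 0.1993]
tool_rot: [0.671, 0.742, -0.0, 0.0]
ft_force: [-0.6, 0.9, -0.1]
gripper_width: 0.0881
grasp_force: 0.0
```

```bash
python3 - <<'E'
from h import *
p=camera("wrist");save(p,"w2");print(bot.state()["tool_pos"])
print(top(p,"jam_jar",.08,.029),top(p,"honey_jar",.056,.023),top(p,"slate_mat",.017,.045))
print(rel([.5145,-.2555,.046]))
E
```

```text
[ 0.51560341 -0.25627668  0.19918444]
[0.74, array([ 0.5165, -0.2546,  0.0298]), array([ 0.5162, -0.2533], dtype=float32), 4348] [0.73, array([ 0.4064, -0.3033,  0.0237]), array([ 0.4063, -0.3012], dtype=float32), 2026] [0.75, array([ 0.6435, -0.1107,  0.0468]), array([ 0.6425, -0.1178], dtype=float32), 8320]
[-0.00166926 -0.0008965   0.1535895 ]
```

View pics/w2.png

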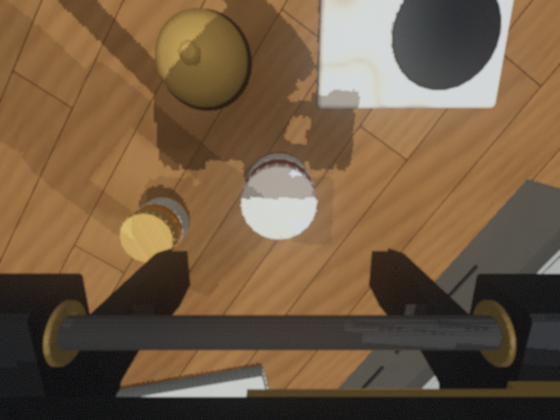

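The view shows the jam lid at (280,205), centred between the fingers, honey at (147,237), and the bell clear at (203,58). Descend and grip.

Emit:
drive_tool(deltas=[{"linear": [0.001, 0, 0.03], "delta_rot": [0, 0, 0], "claw": 0.088}, {"linear": [0.001, 0, 0.06], "delta_rot": [0, 0, 0], "claw": 0.088}, {"linear": [0.001, 0, 0.09], "delta_rot": [0, 0, 0], "claw": 0.088}, {"linear": [0.001, 0, 0.12], "delta_rot": [0, 0, 0], "claw": 0.088}, {"linear": [0.001, 0, 0.14], "delta_rot": [0, 0, 0], "claw": 0.088}, {"linear": [0.001, 0, 0.15], "delta_rot": [0, 0, 0], "claw": 0.088}, {"linear": [0.001, 0, 0.153], "delta_rot": [0, 0, 0], "claw": 0.088}, {"linear": [0.001, 0, 0.153], "delta_rot": [0, 0, 0], "claw": 0.088}, {"linear": [0.001, 0, 0.153], "delta_rot": [0, 0, 0], "claw": 0.07}, {"linear": [0.001, 0, 0.153], "delta_rot": [0, 0, 0], "claw": 0.062}, {"linear": [0.001, 0, 0.153], "delta_rot": [0, 0, 0], "claw": 0.055}, {"linear": [0.001, 0, 0.153], "delta_rot": [0, 0, 0], "claw": 0.05}, {"linear": [0.001, 0, 0.153], "delta_rot": [0, 0, 0], "claw": 0.05}, {"linear": [0.001, 0, 0.153], "delta_rot": [0, 0, 0], "claw": 0.05}, {"linear": [0.001, 0, 0.153], "delta_rot": [0, 0, 0], "claw": 0.05}, {"linear": [0.001, 0, 0.153], "delta_rot": [0, 0, 0], "claw": 0.05}], force=20)

```text
clock: 6.95
tool_pos: [0.5158, -0.2543, 0.0473]
tool_rot: [0.67, 0.742, -0.0, 0.0]
ft_force: [-1.6, 1.1, 4.9]
gripper_width: 0.0594
grasp_force: 20.0
```

```bash
python3 - <<'E'
from h import *
s=bot.state();print(s["gripper_width"],s["grasp_force"],s["tool_pos"])
E
```

```text
0.05942685800927439 20.000202334485948 [ 0.51578327 -0.25429422  0.04729347]
```

Emit:
drive_tool(deltas=[{"linear": [0, 0, -0.01], "delta_rot": [0, 0, 0], "claw": 0.05}, {"linear": [0, 0, -0.025], "delta_rot": [0, 0, 0], "claw": 0.05}, {"linear": [0, 0, -0.04], "delta_rot": [0, 0, 0], "claw": 0.05}, {"linear": [0, 0, -0.055], "delta_rot": [0, 0, 0], "claw": 0.05}, {"linear": [0, 0, -0.06], "delta_rot": [0, 0, 0], "claw": 0.05}, {"linear": [0, 0, -0.06], "delta_rot": [0, 0, 0], "claw": 0.05}, {"linear": [0, 0, -0.06], "delta_rot": [0, 0, 0], "claw": 0.05}])

```text
clock: 7.65
tool_pos: [0.5154, -0.2538, 0.1066]
tool_rot: [0.671, 0.742, -0.0, -0.0]
ft_force: [0.0, 0.5, -3.6]
gripper_width: 0.0594
grasp_force: 20.0
```

```bash
python3 - <<'E'
from h import *
s=bot.state();print(s["gripper_width"],s["grasp_force"],s["ft_force"],s["tool_pos"],rel([.642,-.1113,.0643]))
E
```

```text
0.05944288528756911 20.000037671998143 [ 0.02914672  0.46626816 -3.55904067] [ 0.51536474 -0.25384234  0.10659247] [0.12904651 0.14036329 0.04229192]
```

Emit:
drive_tool(deltas=[{"linear": [0.01, 0.011, 0], "delta_rot": [0, 0, 0], "claw": 0.05}, {"linear": [0.025, 0.027, 0], "delta_rot": [0, 0, 0], "claw": 0.05}, {"linear": [0.043, 0.047, 0], "delta_rot": [0, 0, 0], "claw": 0.05}, {"linear": [0.062, 0.067, 0], "delta_rot": [0, 0, 0], "claw": 0.05}, {"linear": [0.081, 0.088, 0], "delta_rot": [0, 0, 0], "claw": 0.05}, {"linear": [0.1, 0.109, 0], "delta_rot": [0, 0, 0], "claw": 0.05}, {"linear": [0.115, 0.125, 0], "delta_rot": [0, 0, 0], "claw": 0.05}, {"linear": [0.125, 0.136, 0.005], "delta_rot": [0, 0, 0], "claw": 0.05}, {"linear": [0.129, 0.1403, 0.01], "delta_rot": [0, 0, 0], "claw": 0.05}, {"linear": [0.129, 0.1403, 0.02], "delta_rot": [0, 0, 0], "claw": 0.05}, {"linear": [0.129, 0.1403, 0.025], "delta_rot": [0, 0, 0], "claw": 0.05}, {"linear": [0.129, 0.1403, 0.025], "delta_rot": [0, 0, 0], "claw": 0.05}, {"linear": [0.129, 0.1403, 0.025], "delta_rot": [0, 0, 0], "claw": 0.05}])

```text
clock: 8.95
tool_pos: [0.6416, -0.1123, 0.0814]
tool_rot: [0.671, 0.741, -0.0, -0.0]
ft_force: [-0.6, 0.4, -3.0]
gripper_width: 0.0593
grasp_force: 20.0
```

```bash
python3 - <<'E'
from h import *
s=bot.state();print(s["tool_pos"],rel([.642,-.1113,.0643]))
for c in ["top","scene","wrist"]:
    p=camera(c);save(p,c+"3");C=cloud(p)
    for n,h in [("jam_jar",None),("slate_mat",.017)]:
        m=spotter.silhouettes(p,n)
        if m:
            q=C[m[0]["mask"]];print(c,n,m[0]["conf"],len(q),q[:,2].max(),q.mean(0),top(p,n,h or .097,0))
E
```

```text
[ 0.64157138 -0.11229744  0.08136836] [0.00094533 0.00053823 0.01706822]
scene jam_jar 0.93 477 0.13823594909073467 [ 0.63421011 -0.13552769  0.08275612] [0.93, array([ 0.6348, -0.1334,  0.0221]), array([ 0.6315, -0.1374], dtype=float32), 66]
scene slate_mat 0.63 319 0.7593141972661962 [ 0.6257514  -0.13206185  0.02092931] [0.63, array([ 0.6399, -0.1185,  0.0442]), array([ 0.6296, -0.1279], dtype=float32), 317]
wrist jam_jar 0.62 20093 0.20590440006722974 [ 0.64161469 -0.09862072  0.10413624] [0.62, array([ 0.6418, -0.1019,  0.0278]), array([ 0.6403, -0.0873], dtype=float32), 1933]
wrist slate_mat 0.84 6104 0.20590440006722974 [ 0.63957692 -0.08866529  0.01790058] [0.84, array([ 0.6424, -0.1112,  0.0448]), array([ 0.6396, -0.0889], dtype=float32), 6070]
```

Emit:
drive_tool(deltas=[{"linear": [0.0005, 0.0003, 0.006], "delta_rot": [0, 0, 0], "claw": 0.05}, {"linear": [0.0005, 0.0003, 0.011], "delta_rot": [0, 0, 0], "claw": 0.05}, {"linear": [0.0005, 0.0003, 0.014], "delta_rot": [0, 0, 0], "claw": 0.05}, {"linear": [0.0005, 0.0003, 0.016], "delta_rot": [0, 0, 0], "claw": 0.05}, {"linear": [0.0005, 0.0003, 0.017], "delta_rot": [0, 0, 0], "claw": 0.05}, {"linear": [0.0005, 0.0003, 0.017], "delta_rot": [0, 0, 0], "claw": 0.05}, {"linear": [0.0005, 0.0003, 0.017], "delta_rot": [0, 0, 0], "claw": 0.05}])

```text
clock: 10.3
tool_pos: [0.6426, -0.111, 0.0649]
tool_rot: [0.67, 0.742, 0.0, 0.0]
ft_force: [0.6, 0.6, -3.4]
gripper_width: 0.0595
grasp_force: 20.0
```

Emit:
drive_tool(deltas=[{"linear": [0, 0, 0.0007], "delta_rot": [0, 0, 0], "claw": 0.05}, {"linear": [0, 0, 0.0012], "delta_rot": [0, 0, 0], "claw": 0.05}, {"linear": [0, 0, 0.0012], "delta_rot": [0, 0, 0], "claw": 0.05}])

```text
clock: 10.6
tool_pos: [0.6427, -0.1111, 0.0643]
tool_rot: [0.67, 0.742, 0.0, 0.0]
ft_force: [-2.0, 0.5, 3.6]
gripper_width: 0.0594
grasp_force: 20.0
```

Contact made (+3.6 N). Release and rise.

Emit:
drive_tool(deltas=[{"linear": [0, 0, 0], "delta_rot": [0, 0, 0], "claw": 0.065}, {"linear": [0, 0, 0], "delta_rot": [0, 0, 0], "claw": 0.075}, {"linear": [0, 0, 0], "delta_rot": [0, 0, 0], "claw": 0.085}, {"linear": [0, 0, 0], "delta_rot": [0, 0, 0], "claw": 0.085}, {"linear": [0, 0, -0.02], "delta_rot": [0, 0, 0], "claw": 0.085}, {"linear": [0, 0, -0.06], "delta_rot": [0, 0, 0], "claw": 0.085}, {"linear": [0, 0, -0.1], "delta_rot": [0, 0, 0], "claw": 0.085}, {"linear": [0, 0, -0.135], "delta_rot": [0, 0, 0], "claw": 0.085}, {"linear": [0, 0, -0.135], "delta_rot": [0, 0, 0], "claw": 0.085}, {"linear": [0, 0, -0.135], "delta_rot": [0, 0, 0], "claw": 0.085}])

```text
clock: 11.6
tool_pos: [0.6429, -0.1111, 0.1995]
tool_rot: [0.67, 0.742, 0.0, 0.001]
ft_force: [-0.7, 0.1, -1.1]
gripper_width: 0.0852
grasp_force: 0.0
```

```bash
python3 - <<'E'
from h import *
for c in ["wrist"]:
    p=camera(c);save(p,c+"4")
    print(top(p,"jam_jar",.097,0),top(p,"slate_mat",.017,0))
print(bot.state()["tool_pos"],rel([.4055,-.3035,.20]))
E
```

```text
[0.68, array([ 0.6435, -0.1111,  0.0297]), array([ 0.6434, -0.1099], dtype=float32), 4878] [0.87, array([ 0.6416, -0.1107,  0.0458]), array([ 0.6393, -0.0906], dtype=float32), 2204]
[ 0.64135343 -0.11062482  0.19647772] [-0.16809738 -0.25411477 -0.00300689]
```

Emit:
drive_tool(deltas=[{"linear": [-0.018, -0.027, 0], "delta_rot": [0, 0, 0], "claw": 0.085}, {"linear": [-0.042, -0.064, 0], "delta_rot": [0, 0, 0], "claw": 0.085}, {"linear": [-0.066, -0.1, 0], "delta_rot": [0, 0, 0], "claw": 0.085}, {"linear": [-0.09, -0.136, 0], "delta_rot": [0, 0, 0], "claw": 0.085}, {"linear": [-0.114, -0.172, 0], "delta_rot": [0, 0, 0], "claw": 0.085}, {"linear": [-0.138, -0.208, 0], "delta_rot": [0, 0, 0], "claw": 0.085}, {"linear": [-0.158, -0.239, 0], "delta_rot": [0, 0, 0], "claw": 0.085}, {"linear": [-0.168, -0.254, 0], "delta_rot": [0, 0, 0], "claw": 0.085}, {"linear": [-0.168, -0.254, 0], "delta_rot": [0, 0, 0], "claw": 0.085}, {"linear": [-0.168, -0.254, 0], "delta_rot": [0, 0, 0], "claw": 0.085}])

```text
clock: 12.75
tool_pos: [0.4063, -0.3034, 0.1975]
tool_rot: [0.671, 0.741, 0.0, -0.001]
ft_force: [1.3, 0.6, -0.1]
gripper_width: 0.085
grasp_force: 0.0
```

```bash
python3 - <<'E'
from h import *
p=camera("wrist");save(p,"w5");print(top(p,"honey_jar",.056,0));p2=camera("top")
print(top(p2,"jam_jar",.097,0),top(p2,"honey_jar",.056,0),top(p2,"slate_mat",.017,0))
print(bot.state()["tool_pos"],rel([.4055,-.3035,.030]))
E
```

```text
[0.82, array([ 0.4061, -0.3041,  0.0239]), array([ 0.4059, -0.3029], dtype=float32), 2350]
[0.85, array([ 0.642 , -0.1124,  0.0296]), array([ 0.6416, -0.1125], dtype=float32), 327] [] [0.68, array([ 0.6411, -0.1112,  0.0471]), array([ 0.6267, -0.1066], dtype=float32), 280]
[ 0.40721038 -0.30305896  0.19837723] [-0.00031036 -0.00173333  0.16837729]
```

Emit:
drive_tool(deltas=[{"linear": [0, -0.0005, 0.03], "delta_rot": [0, 0, 0], "claw": 0.085}, {"linear": [0, -0.0005, 0.065], "delta_rot": [0, 0, 0], "claw": 0.085}, {"linear": [0, -0.0005, 0.1], "delta_rot": [0, 0, 0], "claw": 0.085}, {"linear": [0, -0.0005, 0.13], "delta_rot": [0, 0, 0], "claw": 0.085}, {"linear": [0, -0.0005, 0.15], "delta_rot": [0, 0, 0], "claw": 0.085}, {"linear": [0, -0.0005, 0.163], "delta_rot": [0, 0, 0], "claw": 0.085}, {"linear": [0, -0.0005, 0.168], "delta_rot": [0, 0, 0], "claw": 0.085}, {"linear": [0, -0.0005, 0.168], "delta_rot": [0, 0, 0], "claw": 0.085}, {"linear": [0, -0.0005, 0.168], "delta_rot": [0, 0, 0], "claw": 0.065}, {"linear": [0, -0.0005, 0.168], "delta_rot": [0, 0, 0], "claw": 0.052}, {"linear": [0, -0.0005, 0.168], "delta_rot": [0, 0, 0], "claw": 0.046}, {"linear": [0, -0.0005, 0.168], "delta_rot": [0, 0, 0], "claw": 0.04}, {"linear": [0, -0.0005, 0.168], "delta_rot": [0, 0, 0], "claw": 0.04}, {"linear": [0, -0.0005, 0.168], "delta_rot": [0, 0, 0], "claw": 0.04}, {"linear": [0, -0.0005, 0.168], "delta_rot": [0, 0, 0], "claw": 0.04}, {"linear": [0, -0.0005, 0.168], "delta_rot": [0, 0, 0], "claw": 0.04}], force=12)

```text
clock: 14.65
tool_pos: [0.4062, -0.304, 0.0309]
tool_rot: [0.671, 0.742, -0.0, 0.0]
ft_force: [-1.0, 0.7, 6.1]
gripper_width: 0.0474
grasp_force: 12.0
```

Emit:
drive_tool(deltas=[{"linear": [0, 0, -0.01], "delta_rot": [0, 0, 0], "claw": 0.04}, {"linear": [0, 0, -0.03], "delta_rot": [0, 0, 0], "claw": 0.04}, {"linear": [0, 0, -0.055], "delta_rot": [0, 0, 0], "claw": 0.04}, {"linear": [0, 0, -0.08], "delta_rot": [0, 0, 0], "claw": 0.04}, {"linear": [0, 0, -0.105], "delta_rot": [0, 0, 0], "claw": 0.04}, {"linear": [0, 0, -0.125], "delta_rot": [0, 0, 0], "claw": 0.04}, {"linear": [0, 0, -0.135], "delta_rot": [0, 0, 0], "claw": 0.04}, {"linear": [0, 0, -0.135], "delta_rot": [0, 0, 0], "claw": 0.04}, {"linear": [0, 0, -0.135], "delta_rot": [0, 0, 0], "claw": 0.04}])

```text
clock: 15.55
tool_pos: [0.4058, -0.3034, 0.1648]
tool_rot: [0.67, 0.742, 0.0, -0.0]
ft_force: [-0.9, 0.7, -1.7]
gripper_width: 0.0479
grasp_force: 12.0
```

```bash
python3 - <<'E'
from h import *
s=bot.state();print(s["gripper_width"],s["ft_force"],s["tool_pos"],rel([.6427,-.1113,.165]))
E
```

```text
0.04792753719150968 [-0.91173281  0.65478452 -1.69664427] [ 0.40579098 -0.30337673  0.16480455] [ 1.67202525e-01  2.55073857e-01 -1.92092861e-04]
```

Emit:
drive_tool(deltas=[{"linear": [0.009, 0.014, 0], "delta_rot": [0, 0, 0], "claw": 0.04}, {"linear": [0.024, 0.036, 0], "delta_rot": [0, 0, 0], "claw": 0.04}, {"linear": [0.042, 0.064, 0], "delta_rot": [0, 0, 0], "claw": 0.04}, {"linear": [0.062, 0.095, 0], "delta_rot": [0, 0, 0], "claw": 0.04}, {"linear": [0.082, 0.125, 0], "delta_rot": [0, 0, 0], "claw": 0.04}, {"linear": [0.102, 0.155, 0], "delta_rot": [0, 0, 0], "claw": 0.04}, {"linear": [0.122, 0.186, 0], "delta_rot": [0, 0, 0], "claw": 0.04}, {"linear": [0.14, 0.214, 0], "delta_rot": [0, 0, 0], "claw": 0.04}, {"linear": [0.155, 0.236, 0], "delta_rot": [0, 0, 0], "claw": 0.04}, {"linear": [0.164, 0.25, 0], "delta_rot": [0, 0, 0], "claw": 0.04}, {"linear": [0.167, 0.255, 0], "delta_rot": [0, 0, 0], "claw": 0.04}, {"linear": [0.167, 0.255, 0], "delta_rot": [0, 0, 0], "claw": 0.04}, {"linear": [0.167, 0.255, 0], "delta_rot": [0, 0, 0], "claw": 0.04}, {"linear": [0.167, 0.255, 0], "delta_rot": [0, 0, 0], "claw": 0.04}])

```text
clock: 16.95
tool_pos: [0.6422, -0.1127, 0.1651]
tool_rot: [0.671, 0.742, -0.0, -0.0]
ft_force: [-0.4, 0.7, -0.8]
gripper_width: 0.0476
grasp_force: 12.0
```

```bash
python3 - <<'E'
from h import *
for i in range(3):
    p=camera("wrist");s=bot.state();print(s["tool_pos"],rel([.6427,-.1113,.1278]))
save(p,"w6")
E
```

```text
[ 0.6423434  -0.11273415  0.16539828] [0.00139011 0.00051433 0.03759811]
[ 0.64247487 -0.1126698   0.16554566] [0.00134164 0.00036727 0.03774556]
[ 0.6426059  -0.11259551  0.16567346] [0.0012835  0.00022193 0.03787334]
```

View pics/w6.png

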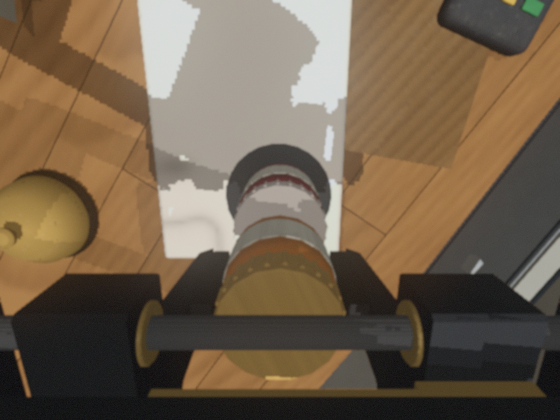

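The picture has honey (280), jam (281) and mat (279) lined up in columns. Lower in stages.

Emit:
drive_tool(deltas=[{"linear": [0.001, 0.0003, 0.008], "delta_rot": [0, 0, 0], "claw": 0.04}, {"linear": [0.001, 0.0003, 0.018], "delta_rot": [0, 0, 0], "claw": 0.04}, {"linear": [0.001, 0.0003, 0.027], "delta_rot": [0, 0, 0], "claw": 0.04}, {"linear": [0.001, 0.0003, 0.033], "delta_rot": [0, 0, 0], "claw": 0.04}, {"linear": [0.001, 0.0003, 0.036], "delta_rot": [0, 0, 0], "claw": 0.04}, {"linear": [0.001, 0.0003, 0.037], "delta_rot": [0, 0, 0], "claw": 0.04}, {"linear": [0.001, 0.0003, 0.037], "delta_rot": [0, 0, 0], "claw": 0.04}, {"linear": [0.001, 0.0003, 0.037], "delta_rot": [0, 0, 0], "claw": 0.04}])

```text
clock: 17.9
tool_pos: [0.6434, -0.111, 0.1288]
tool_rot: [0.67, 0.742, 0.0, 0.0]
ft_force: [0.5, 0.6, -1.4]
gripper_width: 0.048
grasp_force: 12.0
```

Emit:
drive_tool(deltas=[{"linear": [0, 0, 0.0006], "delta_rot": [0, 0, 0], "claw": 0.04}, {"linear": [0, 0, 0.001], "delta_rot": [0, 0, 0], "claw": 0.04}, {"linear": [0, 0, 0.001], "delta_rot": [0, 0, 0], "claw": 0.04}])

```text
clock: 18.2
tool_pos: [0.6433, -0.111, 0.1279]
tool_rot: [0.67, 0.742, 0.0, 0.0]
ft_force: [-0.5, -0.1, 0.9]
gripper_width: 0.0477
grasp_force: 12.0
```

Emit:
drive_tool(deltas=[{"linear": [0, 0, 0], "delta_rot": [0, 0, 0], "claw": 0.05}, {"linear": [0, 0, 0], "delta_rot": [0, 0, 0], "claw": 0.056}, {"linear": [0, 0, 0], "delta_rot": [0, 0, 0], "claw": 0.066}, {"linear": [0, 0, 0], "delta_rot": [0, 0, 0], "claw": 0.076}, {"linear": [0, 0, 0], "delta_rot": [0, 0, 0], "claw": 0.08}, {"linear": [0, 0, -0.015], "delta_rot": [0, 0, 0], "claw": 0.08}, {"linear": [0, 0, -0.045], "delta_rot": [0, 0, 0], "claw": 0.08}, {"linear": [0, 0, -0.08], "delta_rot": [0, 0, 0], "claw": 0.08}, {"linear": [0, 0, -0.09], "delta_rot": [0, 0, 0], "claw": 0.08}, {"linear": [0, 0, -0.09], "delta_rot": [0, 0, 0], "claw": 0.08}])

```text
clock: 19.2
tool_pos: [0.6445, -0.1114, 0.2207]
tool_rot: [0.67, 0.742, 0.001, 0.002]
ft_force: [-0.3, 0.1, 0.6]
gripper_width: 0.0799
grasp_force: 0.0
```

```bash
python3 - <<'E'
from h import *
p=camera("wrist");print(top(p,"honey_jar",.153,0),top(p,"jam_jar",.097,0))
print(bot.state()["tool_pos"],rel([.5535,.333,.22]))
E
```

```text
[0.77, array([ 0.644 , -0.1108,  0.0241]), array([ 0.6441, -0.1092], dtype=float32), 4177] [0.79, array([ 0.6437, -0.1097,  0.0297]), array([ 0.64  , -0.0943], dtype=float32), 785]
[ 0.6422871  -0.11060537  0.21582645] [ 0.45030229 -0.04360591 -0.00355919]
```

Stack is centred within about 1 mm. Next, the shaker.

Emit:
drive_tool(deltas=[{"linear": [0.02, -0.002, -0.004], "delta_rot": [0, 0, 0], "claw": 0.08}, {"linear": [0.06, -0.006, -0.004], "delta_rot": [0, 0, 0], "claw": 0.08}, {"linear": [0.105, -0.01, -0.004], "delta_rot": [0, 0, 0], "claw": 0.08}, {"linear": [0.15, -0.014, -0.004], "delta_rot": [0, 0, 0], "claw": 0.08}, {"linear": [0.195, -0.019, -0.004], "delta_rot": [0, 0, 0], "claw": 0.08}, {"linear": [0.24, -0.023, -0.004], "delta_rot": [0, 0, 0], "claw": 0.08}, {"linear": [0.285, -0.027, -0.004], "delta_rot": [0, 0, 0], "claw": 0.08}, {"linear": [0.33, -0.032, -0.004], "delta_rot": [0, 0, 0], "claw": 0.08}, {"linear": [0.375, -0.036, -0.004], "delta_rot": [0, 0, 0], "claw": 0.08}, {"linear": [0.42, -0.041, -0.004], "delta_rot": [0, 0, 0], "claw": 0.08}, {"linear": [0.442, -0.0435, -0.004], "delta_rot": [0, 0, 0], "claw": 0.08}, {"linear": [0.45, -0.0435, -0.004], "delta_rot": [0, 0, 0], "claw": 0.08}, {"linear": [0.45, -0.0435, -0.004], "delta_rot": [0, 0, 0], "claw": 0.08}, {"linear": [0.45, -0.0435, -0.004], "delta_rot": [0, 0, 0], "claw": 0.08}])

```text
clock: 20.75
tool_pos: [0.5544, 0.3316, 0.2209]
tool_rot: [0.671, 0.742, -0.001, -0.0]
ft_force: [-0.7, 0.2, 0.1]
gripper_width: 0.08
grasp_force: 0.0
```

```bash
python3 - <<'E'
from h import *
p=camera("wrist");save(p,"w7");C=cloud(p)
for k in spotter.silhouettes(p,"sugar_shaker")[:2]:
    q=C[k["mask"]&(p["depth"]>0)];print(k["conf"],len(q),np.percentile(q[:,2],[2,50,98]))
    for lo,hi in [(.004,.03),(.03,.06),(.07,.084),(.085,.1)]:
        t=q[(q[:,2]>lo)&(q[:,2]<hi)];
        if len(t)>9:print(lo,len(t),t.mean(0),t.min(0),t.max(0))
print([ (x["conf"],x["position"]) for x in spotter.spot_point(p,"sugar_shaker")])
p=camera("top");print(top(p,"jam_jar",.097,0),top(p,"honey_jar",.153,0))
print(bot.state()["tool_pos"],rel([.5535,.333,.043]))
E
```

```text
0.6 1908 [0.03035317 0.08266478 0.08943199]
0.004 28 [0.55396766 0.35397621 0.02300043] [0.53547873 0.34046809 0.0041593 ] [0.56600067 0.35645846 0.02995451]
0.03 505 [0.55624629 0.3489481  0.04549036] [0.53516347 0.33249213 0.03010176] [0.57742772 0.35657166 0.05999793]
0.07 449 [0.55354407 0.34184885 0.08027056] [0.5377241  0.31870129 0.07045057] [0.57075696 0.3527877  0.08399235]
0.085 773 [0.55451396 0.33635038 0.08759277] [0.54075473 0.32268671 0.08500286] [0.56767273 0.34879808 0.09073393]
[(0.58, [0.5596, 0.3386, -0.0013])]
[0.51, array([ 0.6399, -0.1135,  0.0297]), array([ 0.627, -0.11 ], dtype=float32), 80] [0.7, array([ 0.6415, -0.1113,  0.0226]), array([ 0.641 , -0.1107], dtype=float32), 204]
[0.55495817 0.33144866 0.22159684] [ 0.00169305 -0.00130408  0.17859674]
```

View pics/w7.png

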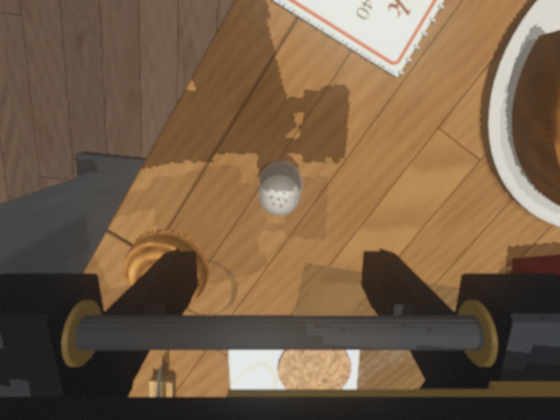

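Shaker's lid is at (280,193), centred between the fingers, with the swirl clear at (160,270). Descend and grip.

Emit:
drive_tool(deltas=[{"linear": [0.0035, 0.001, 0.03], "delta_rot": [0, 0, 0], "claw": 0.08}, {"linear": [0.0035, 0.001, 0.065], "delta_rot": [0, 0, 0], "claw": 0.08}, {"linear": [0.0035, 0.001, 0.1], "delta_rot": [0, 0, 0], "claw": 0.08}, {"linear": [0.0035, 0.001, 0.13], "delta_rot": [0, 0, 0], "claw": 0.08}, {"linear": [0.0035, 0.001, 0.155], "delta_rot": [0, 0, 0], "claw": 0.08}, {"linear": [0.0035, 0.001, 0.17], "delta_rot": [0, 0, 0], "claw": 0.08}, {"linear": [0.0035, 0.001, 0.1765], "delta_rot": [0, 0, 0], "claw": 0.08}, {"linear": [0.0035, 0.001, 0.1765], "delta_rot": [0, 0, 0], "claw": 0.07}, {"linear": [0.0035, 0.001, 0.1765], "delta_rot": [0, 0, 0], "claw": 0.06}, {"linear": [0.0035, 0.001, 0.1765], "delta_rot": [0, 0, 0], "claw": 0.05}, {"linear": [0.0035, 0.001, 0.1765], "delta_rot": [0, 0, 0], "claw": 0.046}, {"linear": [0.0035, 0.001, 0.1765], "delta_rot": [0, 0, 0], "claw": 0.042}, {"linear": [0.0035, 0.001, 0.1765], "delta_rot": [0, 0, 0], "claw": 0.036}, {"linear": [0.0035, 0.001, 0.1765], "delta_rot": [0, 0, 0], "claw": 0.036}, {"linear": [0.0035, 0.001, 0.1765], "delta_rot": [0, 0, 0], "claw": 0.036}, {"linear": [0.0035, 0.001, 0.1765], "delta_rot": [0, 0, 0], "claw": 0.036}], force=10)

```text
clock: 22.65
tool_pos: [0.5556, 0.3362, 0.0458]
tool_rot: [0.67, 0.742, 0.0, 0.0]
ft_force: [-1.0, -0.6, 5.3]
gripper_width: 0.0423
grasp_force: 10.0
```

Emit:
drive_tool(deltas=[{"linear": [0, 0, -0.008], "delta_rot": [0, 0, 0], "claw": 0.036}, {"linear": [0, 0, -0.022], "delta_rot": [0, 0, 0], "claw": 0.036}, {"linear": [0, 0, -0.038], "delta_rot": [0, 0, 0], "claw": 0.036}, {"linear": [0, 0, -0.052], "delta_rot": [0, 0, 0], "claw": 0.036}, {"linear": [0, 0, -0.06], "delta_rot": [0, 0, 0], "claw": 0.036}, {"linear": [0, 0, -0.06], "delta_rot": [0, 0, 0], "claw": 0.036}, {"linear": [0, 0, -0.06], "delta_rot": [0, 0, 0], "claw": 0.036}])

```text
clock: 23.35
tool_pos: [0.5551, 0.336, 0.1052]
tool_rot: [0.67, 0.742, 0.0, 0.0]
ft_force: [0.5, 0.5, -0.3]
gripper_width: 0.0423
grasp_force: 10.0
```

```bash
python3 - <<'E'
from h import *
p=camera("scene");save(p,"s8",(140,100,440,320))
p=camera("wrist");C=cloud(p)
k=spotter.silhouettes(p,"sugar_shaker")
if k:
  q=C[k[0]["mask"]&(p["depth"]>0)]
  for lo,hi in [(.05,.12),(.12,.135),(.142,.16)]:
    t=q[(q[:,2]>lo)&(q[:,2]<hi)]
    if len(t)>9:print(lo,len(t),t.mean(0),t.min(0),t.max(0))
s=bot.state();print(s["gripper_width"],s["ft_force"],s["tool_pos"],rel([.6200,.1065,.105]))
E
```

```text
0.04258957766107215 [-0.29845904  0.24993726 -0.72778621] [0.55455373 0.33573352 0.10407405] [-0.23466407  0.04200081 -0.00088702]
```

View pics/s8.png

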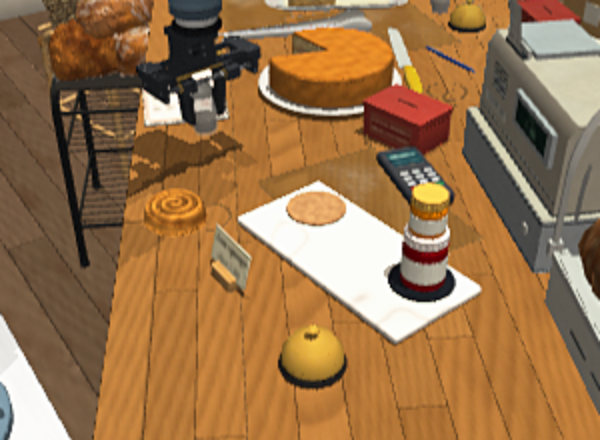

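Shaker is held in the gripper (205,110 in the crop) and the stack stands on slate (425,250). Carry it to cork.

Emit:
drive_tool(deltas=[{"linear": [-0.012, 0.002, 0], "delta_rot": [0, 0, 0], "claw": 0.036}, {"linear": [-0.035, 0.006, 0], "delta_rot": [0, 0, 0], "claw": 0.036}, {"linear": [-0.062, 0.011, 0], "delta_rot": [0, 0, 0], "claw": 0.036}, {"linear": [-0.09, 0.016, 0], "delta_rot": [0, 0, 0], "claw": 0.036}, {"linear": [-0.12, 0.022, 0], "delta_rot": [0, 0, 0], "claw": 0.036}, {"linear": [-0.15, 0.027, 0], "delta_rot": [0, 0, 0], "claw": 0.036}, {"linear": [-0.18, 0.033, 0], "delta_rot": [0, 0, 0], "claw": 0.036}, {"linear": [-0.207, 0.038, 0], "delta_rot": [0, 0, 0], "claw": 0.036}, {"linear": [-0.226, 0.041, 0], "delta_rot": [0, 0, 0], "claw": 0.036}, {"linear": [-0.234, 0.0425, 0], "delta_rot": [0, 0, 0], "claw": 0.036}, {"linear": [-0.234, 0.0425, 0.01], "delta_rot": [0, 0, 0], "claw": 0.036}, {"linear": [-0.234, 0.0425, 0.025], "delta_rot": [0, 0, 0], "claw": 0.036}, {"linear": [-0.234, 0.0425, 0.031], "delta_rot": [0, 0, 0], "claw": 0.036}, {"linear": [-0.234, 0.0425, 0.031], "delta_rot": [0, 0, 0], "claw": 0.036}, {"linear": [-0.234, 0.0425, 0.031], "delta_rot": [0, 0, 0], "claw": 0.036}])

```text
clock: 25.0
tool_pos: [0.6206, 0.1083, 0.0734]
tool_rot: [0.67, 0.742, -0.0, -0.0]
ft_force: [0.2, -0.0, -0.6]
gripper_width: 0.0424
grasp_force: 10.0
```

```bash
python3 - <<'E'
from h import *
p=camera("wrist");save(p,"w9");print(top(p,"cork_mat",.017,0))
for i in range(3):
  s=bot.state();print(s["tool_pos"],s["ft_force"],rel([.6205,.107,.0628]));camera("top")
E
```

```text
[0.75, array([0.6205, 0.108 , 0.0456]), array([0.6178, 0.1269], dtype=float32), 8943]
[0.62128245 0.10799716 0.07435025] [ 0.58366281  1.01160964 -0.58515174] [-0.00091157 -0.00088738  0.01154974]
[0.62141358 0.10786091 0.07453108] [-0.28162235  0.10406887  0.11379191] [-0.00076256 -0.00100758  0.01173019]
[0.62142262 0.10776024 0.07459587] [ 1.07476767 -0.43037158 -0.69286589] [-0.0006618  -0.00100703  0.0117949 ]
```

View pics/w9.png

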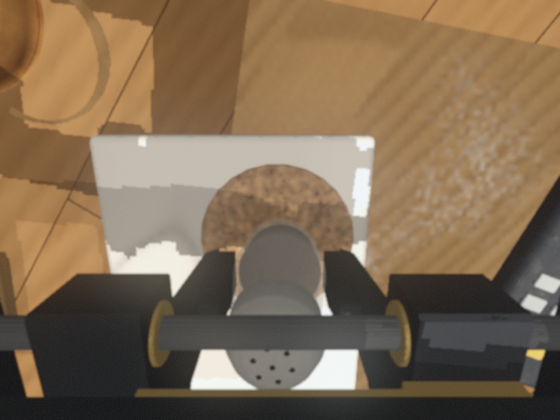

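Mat (278) and shaker (280) columns match. Lower.

Emit:
drive_tool(deltas=[{"linear": [-0.0005, -0.0007, 0.004], "delta_rot": [0, 0, 0], "claw": 0.036}, {"linear": [-0.0005, -0.0007, 0.008], "delta_rot": [0, 0, 0], "claw": 0.036}, {"linear": [-0.0005, -0.0007, 0.0105], "delta_rot": [0, 0, 0], "claw": 0.036}, {"linear": [-0.0005, -0.0007, 0.0105], "delta_rot": [0, 0, 0], "claw": 0.036}, {"linear": [-0.0005, -0.0007, 0.0105], "delta_rot": [0, 0, 0], "claw": 0.036}])

```text
clock: 25.75
tool_pos: [0.6203, 0.1069, 0.0633]
tool_rot: [0.671, 0.742, -0.0, -0.0]
ft_force: [0.1, 1.0, -0.3]
gripper_width: 0.0421
grasp_force: 10.0
```

Emit:
drive_tool(deltas=[{"linear": [0, 0, 0.0006], "delta_rot": [0, 0, 0], "claw": 0.036}, {"linear": [0, 0, 0.0006], "delta_rot": [0, 0, 0], "claw": 0.036}, {"linear": [0, 0, 0.0006], "delta_rot": [0, 0, 0], "claw": 0.036}])

```text
clock: 26.05
tool_pos: [0.6204, 0.1069, 0.0629]
tool_rot: [0.671, 0.742, 0.0, 0.0]
ft_force: [0.2, 0.9, -0.9]
gripper_width: 0.0421
grasp_force: 10.0
```

Emit:
drive_tool(deltas=[{"linear": [0, 0, 0.0006], "delta_rot": [0, 0, 0], "claw": 0.036}, {"linear": [0, 0, 0.0006], "delta_rot": [0, 0, 0], "claw": 0.036}, {"linear": [0, 0, 0.0006], "delta_rot": [0, 0, 0], "claw": 0.036}])

```text
clock: 26.35
tool_pos: [0.6205, 0.1069, 0.0628]
tool_rot: [0.67, 0.742, 0.0, 0.0]
ft_force: [-2.3, -0.7, 4.9]
gripper_width: 0.0423
grasp_force: 10.0
```

Emit:
drive_tool(deltas=[{"linear": [0, 0, 0], "delta_rot": [0, 0, 0], "claw": 0.044}, {"linear": [0, 0, 0], "delta_rot": [0, 0, 0], "claw": 0.048}, {"linear": [0, 0, 0], "delta_rot": [0, 0, 0], "claw": 0.056}, {"linear": [0, 0, 0], "delta_rot": [0, 0, 0], "claw": 0.066}, {"linear": [0, 0, 0], "delta_rot": [0, 0, 0], "claw": 0.076}, {"linear": [0, 0, 0], "delta_rot": [0, 0, 0], "claw": 0.08}, {"linear": [0, 0, -0.015], "delta_rot": [0, 0, 0], "claw": 0.08}, {"linear": [0, 0, -0.045], "delta_rot": [0, 0, 0], "claw": 0.08}, {"linear": [0, 0, -0.09], "delta_rot": [0, 0, 0], "claw": 0.08}, {"linear": [0, 0, -0.135], "delta_rot": [0, 0, 0], "claw": 0.08}, {"linear": [0, 0, -0.15], "delta_rot": [0, 0, 0], "claw": 0.08}, {"linear": [0, 0, -0.15], "delta_rot": [0, 0, 0], "claw": 0.08}])

```text
clock: 27.55
tool_pos: [0.6224, 0.1069, 0.2169]
tool_rot: [0.67, 0.742, 0.002, 0.003]
ft_force: [0.3, -0.1, -0.2]
gripper_width: 0.0801
grasp_force: 0.0
```

```bash
python3 - <<'E'
from h import *
p=camera("wrist");C=cloud(p);k=spotter.silhouettes(p,"sugar_shaker");q=C[k[0]["mask"]]
for lo,hi in [(.03,.07),(.102,.115)]:
    t=q[(q[:,2]>lo)&(q[:,2]<hi)]
    if len(t)>9:print(lo,len(t),t.mean(0),t.min(0),t.max(0))
print(top(p,"cork_mat",.017,0))
print(bot.state()["tool_pos"],rel([.438,.047,.215]))
E
```

```text
0.03 20 [0.61062394 0.11392094 0.05034184] [0.60047424 0.10219606 0.03232075] [0.64054316 0.12307246 0.06220199]
[0.92, array([0.6206, 0.1061, 0.0458]), array([0.6193, 0.1179], dtype=float32), 3803]
[0.61920935 0.10691567 0.21044848] [-0.0413291  -0.18634218 -0.00399101]
```

Go over the card, offset so the wrist camera sees it well.

Emit:
drive_tool(deltas=[{"linear": [-0.004, -0.018, -0.004], "delta_rot": [0, 0, 1], "claw": 0.08}, {"linear": [-0.012, -0.055, -0.004], "delta_rot": [0, 0, 2], "claw": 0.08}, {"linear": [-0.02, -0.09, -0.004], "delta_rot": [0, 0, 3], "claw": 0.08}, {"linear": [-0.028, -0.125, -0.004], "delta_rot": [0, 0, 4], "claw": 0.08}, {"linear": [-0.036, -0.16, -0.004], "delta_rot": [0, 0, 5], "claw": 0.08}, {"linear": [-0.041, -0.18, -0.004], "delta_rot": [0, 0, 5.7], "claw": 0.08}, {"linear": [-0.0413, -0.186, -0.004], "delta_rot": [0, 0, 5.7], "claw": 0.08}, {"linear": [-0.0413, -0.186, -0.004], "delta_rot": [0, 0, 5.7], "claw": 0.08}, {"linear": [-0.0413, -0.186, -0.004], "delta_rot": [0, 0, 5.7], "claw": 0.08}])

```text
clock: 28.6
tool_pos: [0.4401, 0.0472, 0.2159]
tool_rot: [0.707, 0.708, -0.0, -0.0]
ft_force: [0.4, 0.4, 0.9]
gripper_width: 0.0798
grasp_force: 0.0
```

```bash
cat > card.py <<'E'
from h import *
np.set_printoptions(precision=4,suppress=True)
def card(p,z0=0.):
    C=cloud(p);k=spotter.silhouettes(p,"price_card")
    if not k: return print("none")
    q=C[k[0]["mask"]&(p["depth"]>0)]
    print(k[0]["conf"],len(q))
    for lo,hi in [(.003,.015),(.015,.022),(.03,.04),(.045,.055),(.055,.066)]:
        t=q[(q[:,2]>lo+z0)&(q[:,2]<hi+z0)][:,:2]
        if len(t)>20:
            d=np.linalg.svd(t-t.mean(0),full_matrices=False)[2][0];r=cv2.minAreaRect(t.astype(np.float32))
            print(lo,len(t),t.mean(0),"yaw",np.degrees(np.arctan(-d[0]/d[1])),"rect",np.round(r[0],4),np.round(r[1],4),round(r[2],2))
E
python3 - <<'E'
from card import *
p=camera("wrist");save(p,"w10");card(p)
s=bot.state();print(s["tool_pos"],R.from_quat(s["tool_rot"]).as_matrix()[:2,1])
p=camera("top")
C=cloud(p);k=spotter.silhouettes(p,"sugar_shaker");q=C[k[0]["mask"]];print(top(p,"sugar_shaker",.106,0),top(p,"cork_mat",.017,0),top(p,"honey_jar",.153,0))
E
```

```text
0.98 2110
0.015 741 [0.4299 0.0481] yaw 0.1529908091626062 rect [0.4351 0.0468] [0.0272 0.0885] 0.45
0.03 238 [0.4378 0.0477] yaw 0.30938017732402984 rect [0.4375 0.0472] [0.0892 0.0037] 89.41
0.045 278 [0.4416 0.0483] yaw 0.300008111273499 rect [0.4413 0.0475] [0.0888 0.0042] 89.09
0.055 511 [0.445  0.0498] yaw 0.4992770411735926 rect [0.4447 0.0476] [0.0043 0.0885] 0.44
[0.4403 0.0472 0.2161] [1.    0.002]
[0.55, array([0.6151, 0.1027, 0.0157]), array([0.6161, 0.1033], dtype=float32), 76] [0.94, array([0.6202, 0.1061, 0.0449]), array([0.6255, 0.1068], dtype=float32), 345] [0.82, array([ 0.6431, -0.113 ,  0.0238]), array([ 0.6426, -0.1117], dtype=float32), 221]
```

View pics/w10.png

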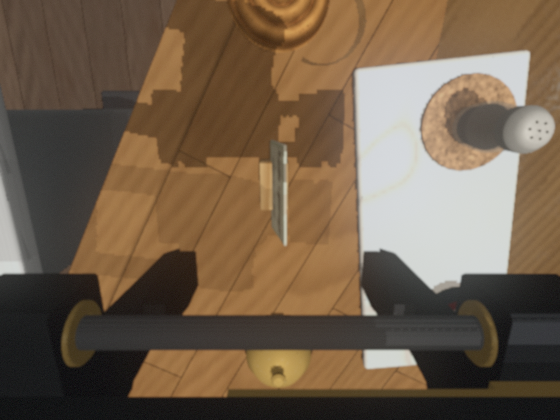

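Card stands at (280,190), facing the robot and nearly square; the block shows on its left at (265,187). Descend on it.

Emit:
drive_tool(deltas=[{"linear": [0.0003, -0.0055, 0.03], "delta_rot": [0, 0, -0.4], "claw": 0.07}, {"linear": [0.0003, -0.0055, 0.065], "delta_rot": [0, 0, -0.4], "claw": 0.064}, {"linear": [0.0003, -0.0055, 0.1], "delta_rot": [0, 0, -0.4], "claw": 0.064}, {"linear": [0.0003, -0.0055, 0.13], "delta_rot": [0, 0, -0.4], "claw": 0.064}, {"linear": [0.0003, -0.0055, 0.155], "delta_rot": [0, 0, -0.4], "claw": 0.064}, {"linear": [0.0003, -0.0055, 0.172], "delta_rot": [0, 0, -0.4], "claw": 0.064}, {"linear": [0.0003, -0.0055, 0.182], "delta_rot": [0, 0, -0.4], "claw": 0.064}, {"linear": [0.0003, -0.0055, 0.187], "delta_rot": [0, 0, -0.4], "claw": 0.064}, {"linear": [0.0003, -0.0055, 0.19], "delta_rot": [0, 0, -0.4], "claw": 0.064}, {"linear": [0.0003, -0.0055, 0.19], "delta_rot": [0, 0, -0.4], "claw": 0.064}, {"linear": [0.0003, -0.0055, 0.19], "delta_rot": [0, 0, -0.4], "claw": 0.064}])

```text
clock: 30.05
tool_pos: [0.4346, 0.0473, 0.027]
tool_rot: [0.704, 0.71, 0.0, 0.001]
ft_force: [0.4, -0.5, -0.1]
gripper_width: 0.0638
grasp_force: 0.0
```

```bash
python3 - <<'E'
from card import *
for i in range(3): s=bot.state();print(s["tool_pos"],s["ft_force"]);camera("top")
E
```

```text
[0.4346 0.0473 0.027 ] [ 0.4218 -0.4695 -0.1286]
[0.4346 0.0473 0.027 ] [ 0.6681 -0.0762  0.1044]
[0.4346 0.0473 0.027 ] [ 0.5581  0.3316 -0.2965]
```

Emit:
drive_tool(deltas=[{"linear": [0, 0, 0.002], "delta_rot": [0, 0, 0], "claw": 0.064}, {"linear": [0, 0, 0.002], "delta_rot": [0, 0, 0], "claw": 0.05}, {"linear": [0, 0, 0.002], "delta_rot": [0, 0, 0], "claw": 0.04}, {"linear": [0, 0, 0.002], "delta_rot": [0, 0, 0], "claw": 0.034}, {"linear": [0, 0, 0.002], "delta_rot": [0, 0, 0], "claw": 0.03}, {"linear": [0, 0, 0.002], "delta_rot": [0, 0, 0], "claw": 0.026}, {"linear": [0, 0, 0.002], "delta_rot": [0, 0, 0], "claw": 0.022}, {"linear": [0, 0, 0.002], "delta_rot": [0, 0, 0], "claw": 0.022}, {"linear": [0, 0, 0.002], "delta_rot": [0, 0, 0], "claw": 0.022}], force=8)

```text
clock: 31.1
tool_pos: [0.434, 0.0474, 0.0243]
tool_rot: [0.704, 0.71, -0.0, 0.0]
ft_force: [1.2, -0.5, -0.4]
gripper_width: 0.0278
grasp_force: 8.0
```

```bash
python3 - <<'E'
from card import *
for i in range(2): s=bot.state();print(s["tool_pos"],s["ft_force"],s["gripper_width"]);camera("top")
E
```

```text
[0.434  0.0474 0.0243] [ 1.1592 -0.4658 -0.3911] 0.027787897025844218
[0.434  0.0474 0.0243] [-0.6911 -0.5042 -0.4011] 0.02789930763903996
```

Emit:
drive_tool(deltas=[{"linear": [0, 0, -0.008], "delta_rot": [0, 0, 0], "claw": 0.022}, {"linear": [0, 0, -0.022], "delta_rot": [0, 0, 0], "claw": 0.022}, {"linear": [0, 0, -0.038], "delta_rot": [0, 0, 0], "claw": 0.022}, {"linear": [0, 0, -0.05], "delta_rot": [0, 0, 0], "claw": 0.022}, {"linear": [0, 0, -0.05], "delta_rot": [0, 0, 0], "claw": 0.022}, {"linear": [0, 0, -0.05], "delta_rot": [0, 0, 0], "claw": 0.022}])

```text
clock: 31.8
tool_pos: [0.4341, 0.0473, 0.0745]
tool_rot: [0.704, 0.71, 0.0, 0.0]
ft_force: [0.2, 0.1, 0.1]
gripper_width: 0.028
grasp_force: 8.0
```

```bash
python3 - <<'E'
from card import *
s=bot.state();M=R.from_quat(s["tool_rot"]).as_matrix();print(s["gripper_width"],s["tool_pos"],np.degrees(np.arctan2(M[1,1],M[0,1])),rel([.6316,-.002,.0743]))
p=camera("wrist");card(p,.05)
E
```

```text
0.027977251383324034 [0.4341 0.0473 0.0745] 0.49076527106696344 [-0.051   0.197   0.0004]
0.91 9394
0.003 282 [0.4278 0.0718] yaw -0.25034839208945603 rect [0.4383 0.0485] [0.0328 0.0873] 13.25
0.015 2819 [0.4279 0.0539] yaw -1.1565825941726913 rect [0.436  0.0473] [0.0898 0.0312] 88.32
0.03 1147 [0.437  0.0586] yaw 0.31233890607692777 rect [0.437  0.0479] [0.0891 0.0048] 89.0
0.045 1416 [0.4407 0.0645] yaw 0.19180489260143205 rect [0.4405 0.055 ] [0.0754 0.0045] 88.94
0.055 2258 [0.4437 0.0683] yaw 0.3197027614202483 rect [0.4439 0.06  ] [0.0046 0.0651] 0.61
```

Emit:
drive_tool(deltas=[{"linear": [-0.003, 0.01, 0], "delta_rot": [0, 0, -0.5], "claw": 0.022}, {"linear": [-0.008, 0.03, 0], "delta_rot": [0, 0, -1.2], "claw": 0.022}, {"linear": [-0.014, 0.055, 0], "delta_rot": [0, 0, -2], "claw": 0.022}, {"linear": [-0.022, 0.083, 0], "delta_rot": [0, 0, -2.8], "claw": 0.022}, {"linear": [-0.029, 0.111, 0], "delta_rot": [0, 0, -3.6], "claw": 0.022}, {"linear": [-0.036, 0.139, 0], "delta_rot": [0, 0, -4.4], "claw": 0.022}, {"linear": [-0.043, 0.165, 0], "delta_rot": [0, 0, -5], "claw": 0.022}, {"linear": [-0.048, 0.186, 0], "delta_rot": [0, 0, -5.3], "claw": 0.022}, {"linear": [-0.051, 0.196, 0], "delta_rot": [0, 0, -5.3], "claw": 0.022}, {"linear": [-0.051, 0.197, 0], "delta_rot": [0, 0, -5.3], "claw": 0.022}, {"linear": [-0.051, 0.197, 0.01], "delta_rot": [0, 0, -5.3], "claw": 0.022}, {"linear": [-0.051, 0.197, 0.024], "delta_rot": [0, 0, -5.3], "claw": 0.022}, {"linear": [-0.051, 0.197, 0.032], "delta_rot": [0, 0, -5.3], "claw": 0.022}, {"linear": [-0.051, 0.197, 0.032], "delta_rot": [0, 0, -5.3], "claw": 0.022}, {"linear": [-0.051, 0.197, 0.032], "delta_rot": [0, 0, -5.3], "claw": 0.022}])

```text
clock: 33.4
tool_pos: [0.6309, -0.0018, 0.0418]
tool_rot: [0.67, 0.742, -0.0, -0.0]
ft_force: [-0.1, 0.4, -0.5]
gripper_width: 0.0285
grasp_force: 8.0
```

```bash
python3 - <<'E'
from card import *
p=camera("wrist")
for i in range(3):
  s=bot.state();M=R.from_quat(s["tool_rot"]).as_matrix();print(s["gripper_width"],s["tool_pos"],np.degrees(np.arctan2(M[1,1],M[0,1])),rel([.6316,-.002,.0363]));camera("top")
E
```

```text
0.027861964095836023 [ 0.6314 -0.0019  0.0424] 5.794465203848578 [-0.0002  0.0002  0.0061]
0.027973096286987777 [ 0.6317 -0.002   0.0428] 5.7956160289252745 [-0.     -0.0001  0.0065]
0.02829335309072788 [ 0.6319 -0.002   0.0429] 5.792036852016538 [ 0.0001 -0.0003  0.0066]
```

Emit:
drive_tool(deltas=[{"linear": [0, 0, 0.003], "delta_rot": [0, 0, 0], "claw": 0.022}, {"linear": [0, 0, 0.005], "delta_rot": [0, 0, 0], "claw": 0.022}, {"linear": [0, 0, 0.0056], "delta_rot": [0, 0, 0], "claw": 0.022}, {"linear": [0, 0, 0.0056], "delta_rot": [0, 0, 0], "claw": 0.022}, {"linear": [0, 0, 0.0056], "delta_rot": [0, 0, 0], "claw": 0.022}])

```text
clock: 34.1
tool_pos: [0.6314, -0.002, 0.0367]
tool_rot: [0.671, 0.742, -0.0, -0.0]
ft_force: [0.1, -0.3, -0.2]
gripper_width: 0.0281
grasp_force: 8.0
```

Emit:
drive_tool(deltas=[{"linear": [0, 0, 0.0004], "delta_rot": [0, 0, 0], "claw": 0.022}, {"linear": [0, 0, 0.0004], "delta_rot": [0, 0, 0], "claw": 0.022}, {"linear": [0, 0, 0.0004], "delta_rot": [0, 0, 0], "claw": 0.022}])

```text
clock: 34.4
tool_pos: [0.6315, -0.002, 0.0364]
tool_rot: [0.67, 0.742, 0.0, 0.0]
ft_force: [1.9, 0.1, -0.3]
gripper_width: 0.0279
grasp_force: 8.0
```

Emit:
drive_tool(deltas=[{"linear": [0, 0, 0.0005], "delta_rot": [0, 0, 0], "claw": 0.022}, {"linear": [0, 0, 0.0005], "delta_rot": [0, 0, 0], "claw": 0.022}, {"linear": [0, 0, 0.0005], "delta_rot": [0, 0, 0], "claw": 0.022}])

```text
clock: 34.7
tool_pos: [0.6315, -0.002, 0.0363]
tool_rot: [0.67, 0.742, -0.0, 0.0]
ft_force: [-2.8, -0.8, 4.7]
gripper_width: 0.0278
grasp_force: 8.0
```

Emit:
drive_tool(deltas=[{"linear": [0, 0, 0], "delta_rot": [0, 0, 0], "claw": 0.03}, {"linear": [0, 0, 0], "delta_rot": [0, 0, 0], "claw": 0.034}, {"linear": [0, 0, 0], "delta_rot": [0, 0, 0], "claw": 0.044}, {"linear": [0, 0, 0], "delta_rot": [0, 0, 0], "claw": 0.054}, {"linear": [0, 0, 0], "delta_rot": [0, 0, 0], "claw": 0.064}, {"linear": [0, 0, -0.015], "delta_rot": [0, 0, 0], "claw": 0.064}, {"linear": [0, 0, -0.045], "delta_rot": [0, 0, 0], "claw": 0.064}, {"linear": [0, 0, -0.085], "delta_rot": [0, 0, 0], "claw": 0.064}, {"linear": [0, 0, -0.13], "delta_rot": [0, 0, 0], "claw": 0.064}, {"linear": [0, 0, -0.175], "delta_rot": [0, 0, 0], "claw": 0.064}, {"linear": [0, -0.04, -0.2], "delta_rot": [0, 0, 0], "claw": 0.064}, {"linear": [0, -0.085, -0.2], "delta_rot": [0, 0, 0], "claw": 0.064}, {"linear": [0, -0.13, -0.2], "delta_rot": [0, 0, 0], "claw": 0.064}, {"linear": [0, -0.175, -0.2], "delta_rot": [0, 0, 0], "claw": 0.064}, {"linear": [0, -0.2, -0.2], "delta_rot": [0, 0, 0], "claw": 0.064}, {"linear": [0, -0.2, -0.2], "delta_rot": [0, 0, 0], "claw": 0.064}])

```text
clock: 36.3
tool_pos: [0.4301, -0.022, 0.2367]
tool_rot: [0.671, 0.742, 0.0, 0.0]
ft_force: [-0.5, 0.6, 0.2]
gripper_width: 0.0639
grasp_force: 0.0
```

```bash
python3 - <<'E'
from card import *
for c in["top","scene","wrist"]:
    p=camera(c);save(p,c+"11",(140,100,440,320) if c=="scene" else None);print(c)
    for n,h in[("jam_jar",.097),("honey_jar",.153),("sugar_shaker",.106),("cork_mat",.017),("slate_mat",.017),("bell",.047),("swirl",.03)]:print(n,top(p,n,h,0))
    card(p,.012)
    m=spotter.silhouettes(p,"slab");C=cloud(p)
    if m:
        q=C[m[0]["mask"]];t=q[(q[:,2]>.006)&(q[:,2]<.022)][:,:2];print("slab",cv2.minAreaRect(t.astype(np.float32)))
E
```

```text
top
jam_jar [0.6, array([ 0.6339, -0.1087,  0.0264]), array([ 0.6242, -0.1041], dtype=float32), 59]
honey_jar [0.79, array([ 0.6426, -0.1115,  0.0233]), array([ 0.6424, -0.1118], dtype=float32), 223]
sugar_shaker [0.71, array([0.6172, 0.1045, 0.0147]), array([0.6176, 0.1048], dtype=float32), 72]
cork_mat [0.71, array([0.6194, 0.1054, 0.0452]), array([0.6143, 0.105 ], dtype=float32), 468]
slate_mat [0.65, array([ 0.6411, -0.1139,  0.0457]), array([ 0.6258, -0.1086], dtype=float32), 250]
bell [0.8, array([ 0.4375, -0.1601,  0.027 ]), array([ 0.4334, -0.1632], dtype=float32), 94]
swirl [0.88, array([0.4385, 0.2173, 0.0424]), array([0.4395, 0.2163], dtype=float32), 525]
0.93 322
0.003 26 [ 0.6226 -0.0017] yaw 5.6201036042747745 rect [ 0.6242 -0.0042] [0.0137 0.0652] 5.89
0.015 77 [ 0.6255 -0.0047] yaw 5.8087880595418175 rect [ 0.6246 -0.0055] [0.0154 0.0855] 5.27
0.03 49 [0.6336 0.0034] yaw 5.90284387937348 rect [ 0.6344 -0.0014] [0.0077 0.085 ] 4.56
0.045 36 [0.6373 0.0038] yaw 5.76289728768362 rect [ 0.6384 -0.0022] [0.0052 0.0867] 6.29
0.055 52 [ 0.6395 -0.    ] yaw 3.834965099817526 
[... 1737 characters left out ...]
32), 1557]
bell [0.76, array([ 0.4402, -0.1517,  0.0272]), array([ 0.4398, -0.1462], dtype=float32), 1132]
swirl []
0.87 5237
0.003 351 [ 0.6202 -0.0011] yaw 4.21591085068425 rect [ 0.6249 -0.0033] [0.0158 0.0845] 3.27
0.015 1010 [ 0.6263 -0.0015] yaw 5.271821238222338 rect [ 0.6251 -0.0027] [0.0151 0.0885] 5.37
0.03 835 [0.6346 0.0001] yaw 5.779174324453418 rect [ 0.6347 -0.0021] [0.005  0.0895] 5.4
0.045 965 [0.6384 0.0003] yaw 5.709341982066333 rect [ 0.6382 -0.0019] [0.0057 0.0898] 5.32
0.055 972 [0.6408 0.0001] yaw 5.894164955272631 rect [ 0.6414 -0.0013] [0.0058 0.0891] 6.51
slab ((0.6054323315620422, 0.005229830741882324), (0.16057509183883667, 0.31835779547691345), 5.893365859985352)
```

View pics/scene11.png

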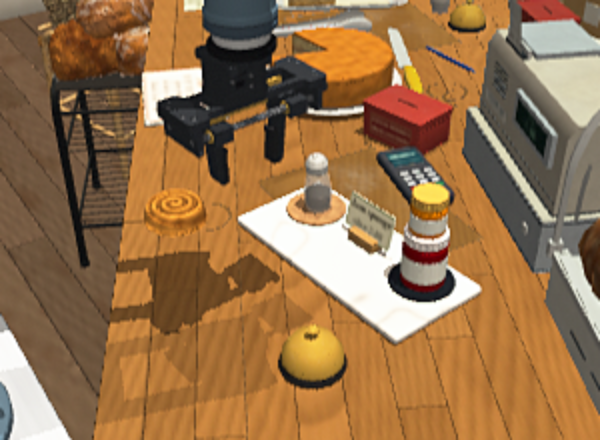

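View pics/wrist11.png

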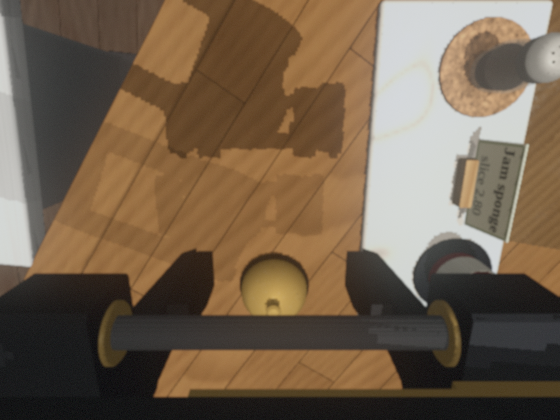

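The display looks right: shaker upright on cork, card midway and square, honey and jam stacked on slate, bell and pastry unmoved, gripper clear. Hand in.

```bash
python3 -c "
from cell import workorder
print(workorder.close_job())"
```

```text
the job is handed in; nothing more can be done
None
```

The display is laid out as asked and handed in at about 37 s on the robot's clock: jam jar on the slate mat with the honey jar on its lid, shaker on the cork mat, and price card midway facing the slab's front edge, all within about 3 mm of target by the cameras; the hand-in gave no verdict.

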